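# Even up the two plates of a portion balance

### The job

The two halves of this order stand on the balance and do not weigh the same. Move the small cup from the heavy plate to the light one, setting it down upright and gently beside the other small cup, then drag the brass poise along its bar with a fingertip pressed lightly on its pad until both plates sit level and stay level with nothing touching the scale. Never shove, squeeze or press hard on any part of the scale, and leave the tubs and the things around the scale where they are.

Things in the scene. Friction and masses are not known exactly. Their poses are not given: they have to be found in the camera images.
- scale: White two-plate balance fixed to the table, 150 (x) by 400 mm (y). Origin: centre of its underside, on the table. x points away from the poise bar, y from right plate to left plate. The beam pivots 85 mm up, about a line along scale x. In the middle a white post (x 25 to 35 mm, y within 30 mm, up to z 225 mm) has a red mark; the beam's black pointer lines up with it when level.
- left_plate (a point): Centre of the top of the left plate, a flat metal sheet 240 mm (scale x) by 200 mm (y), 6 mm thick, no lip. When level it is 160 mm along scale +y and 140 mm above the table. It stays horizontal, turns with the scale and moves up to 9 mm up or down.
- right_plate (a point): The same for the right plate, 160 mm along scale -y; it rises as the left one sinks.
- beam (a joint): Beam tilt, rad: 0 level, positive = left plate higher (right side heavy), stops at -0.055 and 0.055, settles in about 1 s. Level counts within 0.017 (plates 3 mm off). Very sensitive: 0.0025 rad per gram of difference, so 22 g drives it to a stop. True only while nothing touches scale or loads: a finger pressing the poise tips the beam to a stop.
- poise_pad (a point): Centre of the flat top of the black thumb pad (20 mm wide, flat for 40 mm along scale y, ends sloping down) of the brass poise, a sliding weight sunk in an open steel channel bar 29 mm wide that runs along scale y at scale x = -170 mm. The pad stands 3.5 mm above the channel's walls and gives about 1 mm under a 7 N press. When level it is 100.5 mm above the table.
- poise (a joint): Poise position along the bar, m: 0 middle, positive to the left plate, stops at -0.055 and 0.055, starts near the right end, 2.5 N of friction. Move it like a thumb slide: press the pad with 4 to 8 N, drag, lift off. Over 12 N on any part of the scale is too rough. It weighs 300 g: 10 mm to the left adds 19 g to the left side and tilts the free beam by about -0.047 rad.
- tub_a_center (a point): Centre of a lidded kraft tub, 90 mm across the lid, 78 mm at the foot, 60 mm high, on one of the plates, 70 mm beyond the plate's middle (scale +x). The two tubs look alike but one is much heavier; which plate has it is chance. Leave where it is.
- tub_b_center (a point): Centre of the other tub, on the other plate.
- cup_left_center (a point): Centre (29 mm above the foot) of the small lidded kraft cup that starts on the left plate: 62 mm across the white lid, 48 mm at the foot, 58 mm high, about 80 g. It stands about 50 mm to scale -x and 45 mm outward of the plate's middle; the free place for a second small cup is 45 mm inward instead. The plate yields to a light push.
- cup_right_center (a point): The same kind of cup, starting on the right plate in the mirrored place. Moving over the small cup of the heavy plate brings the sides within the poise's range.
- bowl_rim (a point): Centre of the rim of a steel mixing bowl beside the scale, 190 mm across, 75 mm high. Leave alone.
- shaker: Grey shaker bottle with black cap, 72 mm across, 190 mm high; origin at its foot. Leave alone.
- open_cup_rim (a point): Centre of the rim of an empty open kraft cup on the table, 76 mm across, 70 mm high. Leave alone.
Mind the look-alikes: they are no part of the job. What is shaped like the part that bears cup_right_center but green is not meant. Leave any turquoise look-alike of the part that bears tub_a_center alone.

How it is judged (in metres and radians):
On the way:
1. the small cup of the heavy plate stands upright on the light plate beside the other small cup, let go (((x of cup_left_center in the frame of left_plate between -0.12 and 0.12 m and y of cup_left_center in the frame of left_plate between -0.1 and 0.1 m and z of cup_left_center in the frame of left_plate between 0.024 and 0.034 m and angle between each of cup_left_center, cup_right_center's own z axis and vertical below 0.1 rad and x of cup_right_center in the frame of left_plate between -0.12 and 0.12 m and y of cup_right_center in the frame of left_plate between -0.1 and 0.1 m and z of cup_right_center in the frame of left_plate between 0.024 and 0.034 m) or (x of cup_left_center in the frame of right_plate between -0.12 and 0.12 m and y of cup_left_center in the frame of right_plate between -0.1 and 0.1 m and z of cup_left_center in the frame of right_plate between 0.024 and 0.034 m and angle between each of cup_left_center, cup_right_center's own z axis and vertical below 0.1 rad and x of cup_right_center in the frame of right_plate between -0.12 and 0.12 m and y of cup_right_center in the frame of right_plate between -0.1 and 0.1 m and z of cup_right_center in the frame of right_plate between 0.024 and 0.034 m)) and contact force between each of the fingers, the arm and scale below 0.05 N and contact force between each of the fingers, the arm and cup_left below 0.05 N and contact force between each of the fingers, the arm and cup_right below 0.05 N), for 0.6 s.
At the end, for the whole second after the job is handed in: The beam is level within 0.017 rad (about 1 degree) and at rest, nothing of the robot touches the scale or the cups, both small cups stand upright on what was the light plate and each tub still stands on its own plate (all of step 1 and value of joint beam between -0.017 and 0.017 rad and velocity of joint beam between -0.02 and 0.02 rad/s and ((x of tub_a_center in the frame of left_plate between -0.12 and 0.12 m and y of tub_a_center in the frame of left_plate between -0.1 and 0.1 m and z of tub_a_center in the frame of left_plate between 0.025 and 0.035 m and angle between each of tub_a_center, tub_b_center's own z axis and vertical below 0.1 rad and x of tub_b_center in the frame of right_plate between -0.12 and 0.12 m and y of tub_b_center in the frame of right_plate between -0.1 and 0.1 m and z of tub_b_center in the frame of right_plate between 0.025 and 0.035 m) or (x of tub_b_center in the frame of left_plate between -0.12 and 0.12 m and y of tub_b_center in the frame of left_plate between -0.1 and 0.1 m and z of tub_b_center in the frame of left_plate between 0.025 and 0.035 m and angle between each of tub_b_center, tub_a_center's own z axis and vertical below 0.1 rad and x of tub_a_center in the frame of right_plate between -0.12 and 0.12 m and y of tub_a_center in the frame of right_plate between -0.1 and 0.1 m and z of tub_a_center in the frame of right_plate between 0.025 and 0.035 m))).
It fails at once if the robot pushes, squeezes or presses the poise, beam or plates with more than 12 N (contact force between any of the fingers, the arm and scale above 12 N).
It fails at once if a small cup is pressed or dropped onto a plate with more than 10 N (contact force between any of cup_left, cup_right and scale above 10 N).
It fails at once if a tub is shifted along its plate by more than 15 mm or leaves it (not ((x of tub_a_center in the frame of left_plate between 0.053 and 0.087 m and y of tub_a_center in the frame of left_plate between -0.02 and 0.02 m) or (x of tub_a_center in the frame of right_plate between 0.053 and 0.087 m and y of tub_a_center in the frame of right_plate between -0.02 and 0.02 m)) or not ((x of tub_b_center in the frame of left_plate between 0.053 and 0.087 m and y of tub_b_center in the frame of left_plate between -0.02 and 0.02 m) or (x of tub_b_center in the frame of right_plate between 0.053 and 0.087 m and y of tub_b_center in the frame of right_plate between -0.02 and 0.02 m))).
It fails at once if the bowl, the shaker or the open cup is moved by more than 20 mm (distance of any of bowl_rim, shaker, open_cup_rim from where it was at the start of the episode above 0.02 m).
It also fails if it takes over 72 s, if anything falls off the work surface, if the arm or the gripper's body presses on something with over 40 N, if the wrist force passes 120 N, or if a joint passes its speed limit or range.

### The arm

A 7-joint arm with a two-finger parallel gripper is mounted at the origin on the work surface. World frame = base frame: x ahead of the robot, y to its left, z up, the work surface at z = 0. Lengths are in mm, angles in rad, forces in N, time in s.
With the tool pointing down it reaches from about 400 to 850 mm from the base axis. Payload 10.4 kg.
Tool frame: the origin (TCP) lies on the centre line of the jaws, within the pads' length; the fingertips stand 19 mm ahead of it and the grasp point (between the pads) is the TCP (r.nose_length is the distance from the TCP to the fingertips, in mm); z points along the fingers, y is the line along which they close (so a half turn about z gives the same grasp; the last joint's range is limited). The gripper opens to 87 mm and grips with 3 to 60 N. Pads are 19 mm wide; open, the fingers measure 117 mm over their backs; the gripper's body (75 mm by 190 mm) begins 51 mm behind the grasp point.
Start: joints at [-1.317, 0.332, -0.065, 1.46, 0.022, 1.35, -0.088], TCP at [170.785, 601.234, 241.576] pointing down, gripper open.
Joint ranges: [-2.6, 2.6], [-0.5, 2.12], [-1.47, 1.34], [0.16, 2.42], [-1.27, 4.41], [0.06, 2.06], [-2.6, 2.6]. Speed limits (rad/s): [2.22, 2.22, 2.79, 2.79, 3.14, 3.14, 3.14].

### API

Orientations are given as a unit quaternion [x, y, z, w].
In Python, from bench import r gives the robot as it stands.
- The arm moves only by the shell command python3 -m pendant 'ROWS'. ROWS is JSON, a list of rows, each a list of 3 entries, a list of its own where there are three numbers: the shift along the tool's x, y, z in cm, then the turn, a rotation vector about the tool's x, y, z in degrees, then the opening in per cent of the stroke, from 0 (shut) to 100 (fully open). A call has 1 to 5 rows; each row shifts and turns the commanded pose from where the row before left it, along the tool's axes as they then stand; what a row does not reach is not made up. A row lasts 1/10 s, in which the tool goes at most 50 mm and 8.59 degrees, less where a joint would pass 70% of its speed; a pose out of reach is approached as far as the arm can. A call is refused whole if a number of a shift passes 5 or a number of a turn 8.59, either way. A call with a gripper value outside its range is refused whole. The fingers move at their own pace and stop on an object; the grip force is fixed at half the most. Time passes only in rows, so rows that do not move let the fingers close. It gives the time, the measured TCP pose, the force, the opening and the grip force at its end, in the units of the state.
- r.get_obs(): the state, without advancing time (a new reading comes with each control period).
- r.capture(name): name is "scene" or "top"; returns the picture (384x512x3 uint8, red, green, blue); there is no depth.
- r.camera_params(name): a dict with "mtx" (3x3 intrinsics, pixels), "world_to_cam" (4x4, takes a point from world to camera coordinates). Camera axes: x right, y down, z forward; pixel columns grow to the right and rows downward; lengths in mm; the calibration is good to about 2 mm. A picture is of the moment at which its call begins. camera_params takes no time and is no camera call.
- r.finish_job(): hands the job in; it is judged then, once.
The state is a dict: "clock": time; "joint_pos": joint angles; "dq": joint speeds; "joint_efforts": joint torques, N m; "position": TCP position; "tcp_rot": TCP orientation; "contact_force": force on the tool from outside, world axes, zero at the start; "moment": the same for the moment, N m; "width": finger opening in mm; "gripper_force": force on a finger pad.
Only numpy, scipy, OpenCV 4.12 (cv2) and the standard library are available. Lean on these libraries where they do the work, as an engineer would, in place of code of your own. Each camera call takes 0.05 s, during which the arm holds its last target. There are 200 camera calls.

## Working session

There is one attempt and no reset: what is moved stays moved. The work goes in short steps, Python scripts to look and compute and a shell command to move; the robot and the scene stay as the last step left them, time stands still between calls to the robot, and variables do not carry over. Pictures are saved under pics/ and viewed, at most 10 in all, crops included, and the job is handed in when it is done.

```bash
ls; mkdir -p pics; python3 - <<'E'
from bench import r
import cv2,numpy as np
for n in("scene","top"):
    im=r.capture(n); cv2.imwrite(f"pics/{n}0.png",im[:,:,::-1])
    p=r.camera_params(n); print(n,np.round(p["mtx"],1).tolist(),np.round(p["world_to_cam"],3).tolist())
o=r.get_obs();print(o["clock"],o["position"],o["tcp_rot"],o["width"],o["contact_force"])
E
```

```text
pics
scene [[366.9, 0.0, 246.2], [0.0, 366.9, 190.6], [0.0, 0.0, 1.0]] [[-0.723, 0.69, -0.005, 428.921], [0.554, 0.576, -0.601, -233.265], [-0.412, -0.437, -0.799, 1462.369], [0.0, 0.0, 0.0, 1.0]]
top [[361.7, 0.0, 259.1], [0.0, 361.7, 193.3], [0.0, 0.0, 1.0]] [[0.015, -1.0, 0.006, 3.052], [-0.997, -0.015, -0.07, 578.209], [0.07, -0.005, -0.998, 1240.15], [0.0, 0.0, 0.0, 1.0]]
0.1 [170.70496543 600.88680168 240.82591083] [ 1.37956917e-01  9.90438009e-01 -6.59762078e-04 -6.82320353e-05] 87.01267833076628 [0.91192046 0.45054123 0.43934182]
```

View pics/scene0.png

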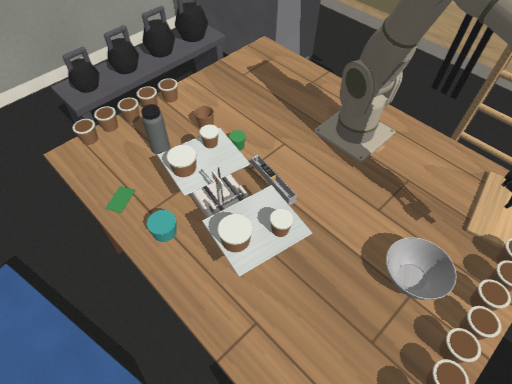

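View pics/top0.png

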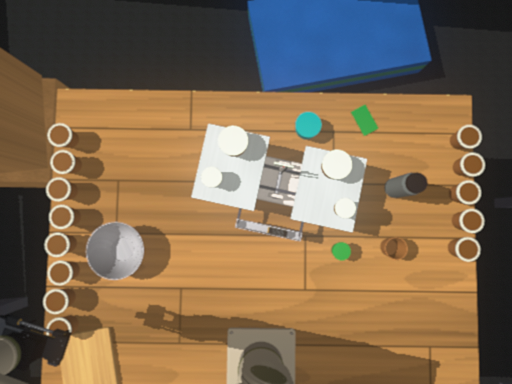

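The scene view shows the left plate in front at (257,230) with its cup at (281,222), and the right plate at (203,160) with its cup at (209,135). The poise bar is near (273,178). In the top view the left cup is at (211,177), the right cup at (345,208), and the bar runs from (237,223) to (300,237). The green cup at (341,251) is the look-alike. I'll zoom in next.

```bash
python3 - <<'E'
import cv2,numpy as np
a=cv2.imread("pics/scene0.png")[110:280,140:330]; b=cv2.imread("pics/top0.png")[115:250,180:380]
a=cv2.resize(a,None,fx=4,fy=4,interpolation=cv2.INTER_CUBIC)[:600]; b=cv2.resize(b,None,fx=4,fy=4,interpolation=cv2.INTER_CUBIC)
cv2.imwrite("pics/a.png",a[:, :800]);cv2.imwrite("pics/b.png",b)
E
```

```text
(no output)
```

View pics/a.png

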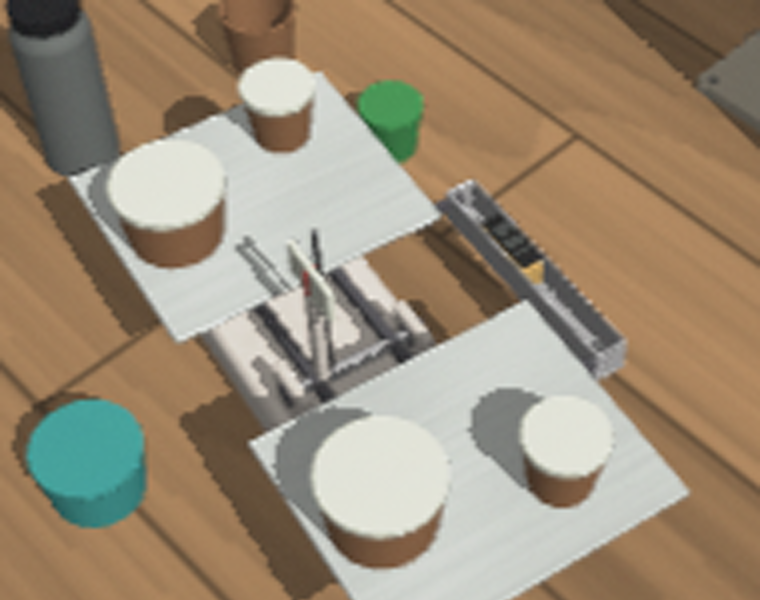

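View pics/b.png

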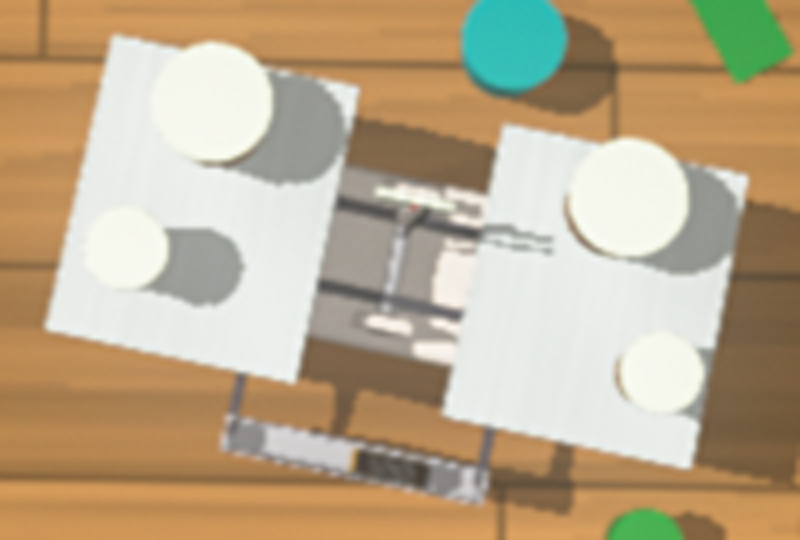

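Both crops are clear. In the scene crop the pointer at (316,240) stands apart from the red mark at (306,283), so the beam is tilted. The poise's black pad is near (512,240) in the scene crop and (393,467) in the top crop. Next I'll triangulate lids, plate corners and pad.

```bash
cat > h.py <<'E'
import cv2,numpy as np
from bench import r
P={n:r.camera_params(n) for n in("scene","top")}
M={n:P[n]["mtx"]@P[n]["world_to_cam"][:3] for n in P}
def tri(s,t):
    X=cv2.triangulatePoints(M["scene"],M["top"],np.float64(s),np.float64(t))[:,0];X=X[:3]/X[3]
    e=[np.linalg.norm((lambda q:q[:2]/q[2])(M[n]@np.r_[X,1])-p) for n,p in(("scene",s),("top",t))]
    return X,max(e)
def plane(n,p,z):
    W=P[n]["world_to_cam"];R=W[:3,:3];c=-R.T@W[:3,3];d=R.T@np.linalg.inv(P[n]["mtx"])@np.r_[p,1];return c+d*(z-c[2])/d[2]
def proj(n,X):
    q=M[n]@np.r_[X,1];return q[:2]/q[2]
E
python3 - <<'E'
from h import *
sc=cv2.imread("pics/scene0.png");tp=cv2.imread("pics/top0.png")
def lids(im,box):
    x0,y0,x1,y1=box;c=im[y0:y1,x0:x1].astype(int)
    m=((c.min(2)>205)&(c[:,:,2]-c[:,:,0]>6)).astype(np.uint8)
    m=cv2.morphologyEx(m,cv2.MORPH_OPEN,np.ones((3,3)))
    n,l,s,ce=cv2.connectedComponentsWithStats(m)
    return [(ce[i]+[x0,y0],s[i,4]) for i in range(1,n) if s[i,4]>60]
print("sc",lids(sc,(140,110,330,280)));print("tp",lids(tp,(180,115,380,250)))
S=lambda x,y:np.array([x/4+140-.375,y/4+110-.375]);T=lambda x,y:np.array([x/4+180-.375,y/4+115-.375])
for k,s,t in[("L in-bar",S(527,301),T(297,382)),("L out-bar",S(689,490),T(47,329)),("L in-far",S(250,440),T(358,87)),
 ("R in-bar",S(440,213),T(443,415)),("R out-bar",S(320,73),T(692,467)),("R out-far",S(70,178),T(748,176)),("R in-far",S(180,340),T(503,125)),
 ("pad",S(512,240),T(393,467)),("lidL",S(566,436),T(127,249)),("lidR",S(277,87),T(660,373)),("bigL",S(381,476),T(213,102)),("bigR",S(167,185),T(628,198)),
 ("barEndL",S(612,355),T(230,437)),("barEndR",S(455,195),T(480,488))]:
    X,e=tri(s,t);print(k,np.round(X,1),round(e,2))
print(plane("top",T(393,467),100.5), plane("scene",S(512,240),100.5))
E
```

```text
sc [(array([209.  , 130.76]), np.int32(175)), (array([181.30638298, 155.0787234 ]), np.int32(470)), (array([281.57100592, 218.08579882]), np.int32(338)), (array([234.97643979, 228.31937173]), np.int32(764))]
tp [(array([232.55929722, 140.18448023]), np.int32(683)), (array([336.80209895, 164.03298351]), np.int32(667)), (array([211.07926829, 176.54878049]), np.int32(328)), (array([293.18918919, 184.2972973 ]), np.int32(111)), (array([344.90461538, 207.57538462]), np.int32(325))]
L in-bar [515.3  29.1 143.9] 0.49
L out-bar [554.5 224.5 146.1] 0.14
L in-far [749.6 -16.4 149.8] 0.12
R in-bar [492.4 -88.  131.1] 0.06
R out-bar [ 452.8 -284.9  126. ] 0.58
R out-far [ 686.8 -330.7  129.6] 0.17
R in-far [ 724.6 -133.5  131.2] 0.2
pad [448.4 -49.6  94.2] 0.52
lidL [612.2 156.3 201.1] 0.13
lidR [ 526.2 -246.8  184.1] 0.07
bigL [723.6  94.4 203.7] 0.29
bigR [ 658.8 -222.   185.6] 0.16
barEndL [470.8  83.9  85.2] 0.46
barEndR [ 434.5 -125.8   77.7] 0.78
[449.73509608 -50.52617751 100.5       ] [451.42500889 -44.72203168 100.5       ]
```

The left plate reads about 147 mm and the right about 130 mm, so the right side is heavy. The right cup at (526,-247) goes to the left plate's free place at about (594,70). I'll swing around the base at constant radius, high up.

```bash
python3 -m pendant '[[[0,0,-5],[0,0,0],100],[[-4,0,-3],[0,0,4],100],[[-5,0,0],[0,0,4.6],100],[[-5,0,0],[0,0,4.6],100],[[-5,0,0],[0,0,4.6],100]]'
```

```text
clock: 0.6
position: [347.1, 527.4, 321.2]
tcp_rot: [0.291, 0.957, -0.0, -0.0]
contact_force: [0.3, 1.3, 0.3]
width: 86.6
gripper_force: 0.0
```

```bash
python3 -m pendant '[[[-5,0,0],[0,0,4.6],100],[[-5,0,0],[0,0,4.6],100],[[-5,0,0],[0,0,4.6],100],[[-5,0,0],[0,0,4.6],100],[[-5,0,0],[0,0,4.6],100]]' && python3 -m pendant '[[[-5,0,0],[0,0,4.6],100],[[-5,0,0],[0,0,4.6],100],[[-5,0,0],[0,0,4.6],100],[[-5,0,0],[0,0,4.6],100],[[-5,0,0],[0,0,4.6],100]]'
cat >> h.py <<'E'
from scipy.spatial.transform import Rotation as Ro
def go(X,yaw=None):
    "shift to X in tool cm; turn about tool z so tool y points to world yaw (deg, mod 180)"
    o=r.get_obs();R=Ro.from_quat(o["tcp_rot"]).as_matrix();y=np.degrees(np.arctan2(R[1,1],R[0,1]))
    print("t",round(o["clock"],2),"pos",np.round(o["position"],1),"F",np.round(o["contact_force"],1),"w",round(o["width"],1),"yaw",round(y,2),"tilt",np.round(R[2],3),"j",np.round(o["joint_pos"],2))
    print("shift cm",np.round(R.T@(np.array(X)-o["position"])/10,2), "turn z", None if yaw is None else round(-((yaw-y+90)%180-90),2))
E
python3 -c "
from h import *
go([526,-247,280],-11.3)"
```

```text
clock: 1.1
position: [528.7, 357.8, 320.9]
tcp_rot: [0.476, 0.879, -0.0, -0.0]
contact_force: [0.3, 0.5, -0.6]
width: 86.9
gripper_force: 0.0
clock: 1.6
position: [629.6, 130.8, 320.9]
tcp_rot: [0.642, 0.767, -0.0, -0.0]
contact_force: [1.0, 0.4, 0.7]
width: 87.0
gripper_force: 0.0
t 1.6 pos [629.6 130.8 320.9] F [1.  0.4 0.7] w 87.0 yaw 10.16 tilt [-0.    -0.001 -1.   ] j [-0.58  0.36  0.42  1.3  -0.14  1.51  0.  ]
shift cm [-35.36 -16.86   4.11] turn z 21.46
```

```bash
python3 -m pendant '[[[-5,-2,0],[0,0,4.6],100],[[-5,-2,0],[0,0,4.6],100],[[-5,-1,0],[0,0,4.6],100],[[-5,0,0],[0,0,4.6],100],[[-5,0,0],[0,0,3],100]]'; python3 -m pendant '[[[-5,0,0],[0,0,0],100],[[-4,0,0],[0,0,0],100],[[0,0,0],[0,0,0],100]]'; python3 -c "
from h import *
go([526,-247,280],-11.3)"
```

```text
clock: 2.1
position: [586.0, -114.7, 321.3]
tcp_rot: [0.773, 0.635, 0.0, -0.0]
contact_force: [1.6, -0.0, -0.8]
width: 87.0
gripper_force: 0.0
clock: 2.4
position: [566.5, -208.4, 321.7]
tcp_rot: [0.775, 0.632, -0.001, 0.001]
contact_force: [0.7, 0.3, -0.2]
width: 87.3
gripper_force: 0.0
t 2.4 pos [ 566.5 -208.4  321.7] F [ 0.7  0.3 -0.2] w 87.3 yaw -11.62 tilt [-0.003 -0.    -1.   ] j [-0.23  0.28  0.64  1.42 -0.17  1.49  0.2 ]
shift cm [-4.58 -3.19  4.18] turn z -0.32
```

```bash
python3 -m pendant '[[[-4.6,-3.2,0],[0,0,-0.3],100],[[0,0,4],[0,0,0],100],[[0,0,4],[0,0,0],100],[[0,0,2],[0,0,0],100],[[0,0,0],[0,0,0],100]]'; python3 - <<'E'
from h import *
go([526,-247,168],-11.3)
ims=[]
for n,c in(("scene",(209,132)),("top",(345,208))):
    im=r.capture(n)[:,:,::-1];x,y=c;ims.append(cv2.resize(im[y-40:y+40,x-40:x+40],(400,400),interpolation=cv2.INTER_CUBIC))
cv2.imwrite("pics/c1.png",np.hstack(ims))
E
```

```text
clock: 2.9
position: [532.0, -234.8, 218.4]
tcp_rot: [0.77, 0.638, -0.002, -0.002]
contact_force: [-0.4, -1.0, 0.7]
width: 86.7
gripper_force: 0.0
t 2.9 pos [ 532.  -234.8  218.4] F [-0.4 -1.   0.7] w 86.7 yaw -10.73 tilt [ 0.001 -0.006 -1.   ] j [-0.19  0.28  0.64  1.64 -0.17  1.28  0.29]
shift cm [-1.32 -0.33  5.04] turn z 0.57
```

View pics/c1.png

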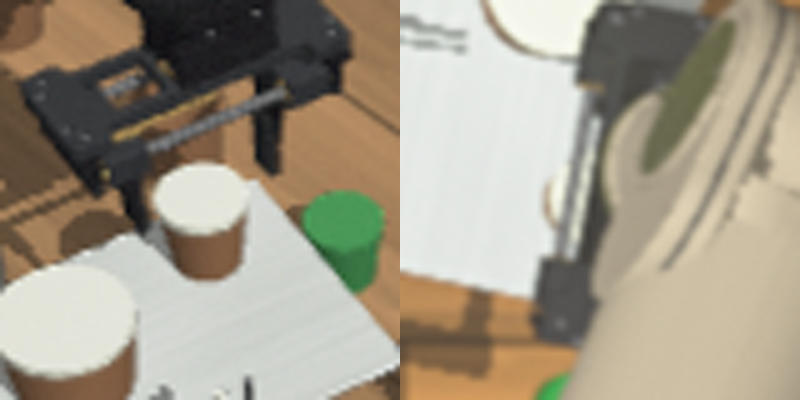

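The scene crop shows the fingers straddling the lid along scale x, clear of the tub. They stand about 13 mm short, so I'll correct and descend.

```bash
python3 -m pendant '[[[-1.3,-0.3,0],[0,0,0.5],100],[[0,0,0],[0,0,0],100],[[0,0,2],[0,0,0],100],[[0,0,2],[0,0,0],100],[[0,0,1],[0,0,0],100]]'; python3 -m pendant '[[[0,0,0],[0,0,0],100]]';python3 -c "
from h import *
go([526,-247,168],-11.3)"
```

```text
clock: 3.5
position: [527.7, -248.5, 170.8]
tcp_rot: [0.773, 0.634, -0.0, -0.0]
contact_force: [0.6, -0.2, 0.9]
width: 87.0
gripper_force: 0.0
clock: 3.6
position: [527.5, -248.4, 170.9]
tcp_rot: [0.773, 0.634, -0.0, -0.001]
contact_force: [-0.2, 0.1, 0.4]
width: 87.2
gripper_force: 0.0
t 3.6 pos [ 527.5 -248.4  170.9] F [-0.2  0.1  0.4] w 87.2 yaw -11.28 tilt [ 0.    -0.002 -1.   ] j [-0.16  0.33  0.63  1.7  -0.21  1.19  0.33]
shift cm [ 0.11 -0.17  0.29] turn z 0.02
```

```bash
python3 -m pendant '[[[0.1,-0.1,0],[0,0,0],65],[[0,0,0],[0,0,0],55],[[0,0,0],[0,0,0],45],[[0,0,0],[0,0,0],40],[[0,0,0],[0,0,0],40]]'; python3 -m pendant '[[[0,0,0],[0,0,0],40],[[0,0,0],[0,0,0],40],[[0,0,0],[0,0,0],40]]'
```

```text
clock: 4.1
position: [527.4, -247.2, 171.9]
tcp_rot: [0.773, 0.634, 0.0, 0.0]
contact_force: [-0.4, 0.3, 2.7]
width: 59.2
gripper_force: 29.9
clock: 4.4
position: [527.4, -247.2, 171.9]
tcp_rot: [0.773, 0.634, 0.0, 0.0]
contact_force: [-2.1, 1.0, 5.1]
width: 59.5
gripper_force: 30.1
```

```bash
python3 -m pendant '[[[0,0,-1],[0,0,0],40],[[0,0,-3],[0,0,0],40],[[0,0,-4],[0,0,0],40],[[0,0,-4],[0,0,0],40],[[0,0,0],[0,0,0],40]]'; python3 - <<'E'
from h import *
go([594,70,290],-11.3)
ims=[]
for n,c in(("scene",(209,110)),("scene",(257,220))):
    im=r.capture(n)[:,:,::-1];x,y=c;ims.append(cv2.resize(im[y-60:y+60,x-60:x+60],(400,400),interpolation=cv2.INTER_CUBIC))
cv2.imwrite("pics/c2.png",np.hstack(ims))
E
```

```text
clock: 4.9
position: [528.8, -248.4, 297.3]
tcp_rot: [0.773, 0.634, 0.002, 0.003]
contact_force: [0.3, -0.8, -0.9]
width: 59.2
gripper_force: 29.7
t 4.9 pos [ 528.8 -248.4  297.3] F [ 0.3 -0.8 -0.9] w 59.2 yaw -11.29 tilt [-0.001  0.008 -1.   ] j [-0.19  0.23  0.66  1.52 -0.15  1.42  0.28]
shift cm [32.5   0.15  0.71] turn z 0.01
```

View pics/c2.png

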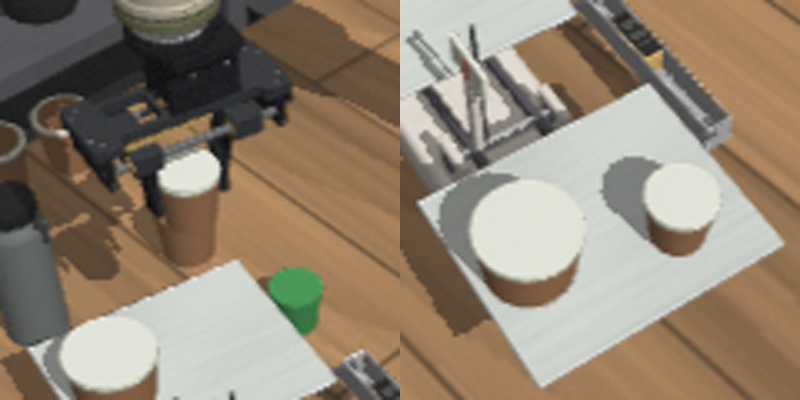

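The cup hangs upright. The left plate's corner at (783,240) in the crop (about (312,232) in the full picture) has not moved, so that plate is still up. I'll carry the cup across along tool +x.

```bash
python3 -m pendant '[[[3,0,0],[0,0,0],40],[[5,0,0],[0,0,0],40],[[5,0,0],[0,0,0],40],[[5,0,0],[0,0,0],40],[[5,0,0],[0,0,0],40]]'; python3 -m pendant '[[[5,0,0],[0,0,0],40],[[3,0,0],[0,0,0],40],[[1.5,0,0],[0,0,0],40],[[0,0,0],[0,0,0],40],[[0,0,0],[0,0,0],40]]';python3 -c "
from h import *
go([594,70,190],-11.3)"
```

```text
clock: 5.5
position: [571.5, -19.5, 290.1]
tcp_rot: [0.773, 0.634, -0.001, -0.001]
contact_force: [1.6, 0.2, -0.9]
width: 59.1
gripper_force: 29.7
clock: 6.0
position: [590.4, 69.5, 290.9]
tcp_rot: [0.774, 0.634, -0.001, 0.0]
contact_force: [0.1, -0.6, -1.1]
width: 59.0
gripper_force: 29.7
t 6.0 pos [590.4  69.5 290.9] F [ 0.1 -0.6 -1.1] w 59.0 yaw -11.37 tilt [-0.001 -0.001 -1.   ] j [-0.58  0.25  0.47  1.49 -0.11  1.43 -0.3 ]
shift cm [ 0.13  0.35 10.09] turn z -0.07
```

```bash
python3 -m pendant '[[[0.1,0.3,3],[0,0,0],40],[[0,0,3],[0,0,0],40],[[0,0,2],[0,0,0],40],[[0,0,0.8],[0,0,0],40],[[0,0,0],[0,0,0],40]]'; python3 - <<'E'
from h import *
go([594,70,190],-11.3)
im=r.capture("scene")[:,:,::-1]
cv2.imwrite("pics/c3.png",cv2.resize(im[140:280,190:340],(600,560),interpolation=cv2.INTER_CUBIC))
E
```

```text
clock: 6.5
position: [593.4, 70.1, 203.0]
tcp_rot: [0.774, 0.633, -0.001, -0.0]
contact_force: [0.5, -0.0, 0.1]
width: 59.3
gripper_force: 29.7
t 6.5 pos [593.4  70.1 203. ] F [ 0.5 -0.   0.1] w 59.3 yaw -11.4 tilt [-0.001 -0.001 -1.   ] j [-0.56  0.31  0.45  1.61 -0.14  1.26 -0.28]
shift cm [0.01 0.07 1.3 ] turn z -0.1
```

View pics/c3.png

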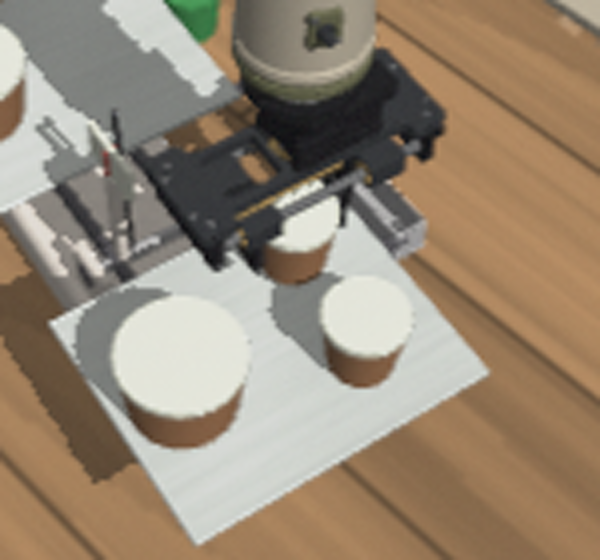

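The held cup hangs over the free place beside the left cup, inside the plate and clear of the tub. I'll lower it slowly.

```bash
python3 -m pendant '[[[0,0,0.4],[0,0,0],40],[[0,0,0.3],[0,0,0],40],[[0,0,0.3],[0,0,0],40],[[0,0,0.2],[0,0,0],40],[[0,0,0],[0,0,0],40]]'; python3 -m pendant '[[[0,0,0.2],[0,0,0],40],[[0,0,0.2],[0,0,0],40],[[0,0,0.1],[0,0,0],40],[[0,0,0],[0,0,0],40],[[0,0,0],[0,0,0],40]]'
```

```text
clock: 7.05
position: [593.7, 72.1, 191.3]
tcp_rot: [0.773, 0.634, -0.0, -0.0]
contact_force: [-0.5, -0.3, 0.1]
width: 59.0
gripper_force: 29.7
clock: 7.55
position: [593.9, 72.0, 186.6]
tcp_rot: [0.773, 0.634, 0.0, -0.0]
contact_force: [0.5, -0.6, -0.3]
width: 59.4
gripper_force: 29.8
```

```bash
cat >> h.py <<'E'
def lid(im,box):
    x0,y0,x1,y1=box;c=im[y0:y1,x0:x1].astype(int)
    m=((c.min(2)>205)&(c[:,:,0]-c[:,:,2]>6)).astype(np.uint8)
    m=cv2.morphologyEx(m,cv2.MORPH_OPEN,np.ones((3,3)))
    n,l,s,ce=cv2.connectedComponentsWithStats(m)
    return [(np.round(ce[i]+[x0,y0],2).tolist(),int(s[i,4])) for i in range(1,n) if s[i,4]>60]
E
python3 - <<'E'
from h import *
im=r.capture("scene");print(lid(im,(140,110,330,280)))
cv2.imwrite("pics/c4.png",cv2.resize(im[170:260,220:320,::-1],(800,600),interpolation=cv2.INTER_CUBIC)[:,:])
for dz in(0,-9,-18):print(dz,proj("scene",np.array([612,156,203+dz])))
E
```

```text
[([181.07, 154.49], 470), ([267.81, 199.93], 101), ([281.49, 218.85], 336), ([234.96, 228.91], 768)]
0 [280.99184644 218.11984776]
-9 [280.75361983 219.93046892]
-18 [280.51884097 221.71488576]
```

The left lids dropped about 0.7 px (3–4 mm) and the right tub rose, so the cup is resting on the plate. I'll release it.

```bash
python3 -m pendant '[[[0,0,0],[0,0,0],80],[[0,0,0],[0,0,0],95],[[0,0,0],[0,0,0],95],[[0,0,0],[0,0,0],95],[[0,0,0],[0,0,0],95]]'; python3 -m pendant '[[[0,0,-1],[0,0,0],95],[[0,0,-4],[0,0,0],95],[[0,0,-4],[0,0,0],95],[[0,0,-3],[0,0,0],95],[[0,0,0],[0,0,0],95]]'
python3 - <<'E'
from h import *
go([449,-49,200],-11.3)
im=r.capture("scene");print(lid(im,(140,110,330,280)))
E
```

```text
clock: 8.1
position: [593.8, 71.9, 186.5]
tcp_rot: [0.773, 0.634, 0.0, -0.0]
contact_force: [0.2, 0.1, -0.4]
width: 81.7
gripper_force: 0.0
clock: 8.6
position: [595.5, 71.9, 312.1]
tcp_rot: [0.773, 0.634, 0.004, 0.002]
contact_force: [-0.0, 0.4, -0.4]
width: 82.7
gripper_force: 0.0
t 8.6 pos [595.5  71.9 312.1] F [-0.   0.4 -0.4] w 82.7 yaw -11.28 tilt [ 0.004  0.007 -1.   ] j [-0.58  0.25  0.47  1.45 -0.11  1.46 -0.3 ]
shift cm [-14.76 -12.08  11.07] turn z 0.02
[([180.8, 154.96], 449), ([263.94, 195.86], 293), ([200.38, 194.41], 71), ([281.57, 218.19], 336), ([234.92, 228.31], 765)]
```

The left plate is still at its top stop, so the poise has to go left. I'll retreat towards the bar, shut the fingers and turn tool y along the bar, refining the pad's position from the first pictures.

```bash
python3 -m pendant '[[[-4,-4,0],[0,0,0],60],[[-4,-4,0],[0,0,0],40],[[-4,-4,0],[0,0,-8],20],[[-2,0,0],[0,0,-8.5],0],[[0,0,0],[0,0,-8.5],0]]'; python3 -m pendant '[[[0,0,0],[0,0,-8.5],0],[[0,0,0],[0,0,-8.5],0],[[0,0,0],[0,0,-8.5],0],[[0,0,0],[0,0,-8.5],0],[[0,0,0],[0,0,-8.5],0]]'
python3 - <<'E'
from h import *
go([449,-49,140],78.7)
for n,b in(("scene",(255,155,285,185)),("top",(262,222,292,242))):
    im=cv2.imread(f"pics/{n}0.png");x0,y0,x1,y1=b;c=im[y0:y1,x0:x1]
    m=(c.max(2)<75).astype(np.uint8);k,l,s,ce=cv2.connectedComponentsWithStats(m)
    i=1+s[1:,4].argmax();print(n,s[i]+[x0,y0,0,0,0],ce[i]+[x0,y0],plane(n,ce[i]+[x0,y0],98.5))
    for row in m:print("".join(".#"[v] for v in row))
E
```

```text
clock: 9.15
position: [466.5, -34.3, 306.4]
tcp_rot: [0.617, 0.787, 0.001, -0.0]
contact_force: [-0.2, 0.6, 0.3]
width: 50.6
gripper_force: 0.0
clock: 9.65
position: [467.4, -31.3, 305.7]
tcp_rot: [0.287, 0.958, -0.0, -0.001]
contact_force: [-0.2, -0.1, -0.2]
width: 10.7
gripper_force: 0.0
t 9.65 pos [467.4 -31.3 305.7] F [-0.2 -0.1 -0.2] w 10.7 yaw 56.59 tilt [ 0.001 -0.001 -1.   ] j [-0.6  -0.08  0.55  1.78  0.04  1.44  0.92]
shift cm [ 0.55 -2.48 16.58] turn z -22.11
scene [261 163  15  14  65] [267.53846154 169.96923077] [451.42959542 -45.00108447  98.5       ]
..............................
..............................
..............................
..............................
..............................
..............................
..............................
..............................
.........#....................
.......####...................
......######..................
......####....................
.......##...##................
........##.####...............
.........####.................
..........#.....#.............
..........##..###.............
.
[... 402 characters left out ...]
top [285 232   1   2   2] [285.  232.5] [446.37608479 -73.80333417  98.5       ]
..............................
..............................
..............................
..............................
..............................
..............................
..............................
..............................
........#.....................
..............................
.......................#......
.......................#......
..............................
..............................
..............................
..............................
..............................
..............................
..............................
..............................
```

```bash
python3 -m pendant '[[[0.5,-2.5,0],[0,0,-8.5],0],[[0,0,0],[0,0,-8.5],0],[[0,0,0],[0,0,-5],0],[[0,0,4],[0,0,0],0],[[0,0,4],[0,0,0],0]]'; python3 -m pendant '[[[0,0,4],[0,0,0],0],[[0,0,3],[0,0,0],0],[[0,0,1],[0,0,0],0],[[0,0,0],[0,0,0],0],[[0,0,0],[0,0,0],0]]'
python3 - <<'E'
from h import *
go([448.5,-49,125],78.7)
im=r.capture("scene");print(lid(im,(140,110,330,280)))
cv2.imwrite("pics/c5.png",cv2.resize(im[130:240,210:330,::-1],(654,600),interpolation=cv2.INTER_CUBIC))
E
```

```text
clock: 10.15
position: [449.9, -49.2, 225.5]
tcp_rot: [0.102, 0.995, 0.0, 0.001]
contact_force: [0.3, -0.0, -0.6]
width: 0.5
gripper_force: 0.0
clock: 10.65
position: [450.5, -49.3, 147.7]
tcp_rot: [0.102, 0.995, 0.0, 0.001]
contact_force: [-0.3, 0.2, 0.0]
width: 0.3
gripper_force: 0.0
t 10.65 pos [450.5 -49.3 147.7] F [-0.3  0.2  0. ] w 0.3 yaw 78.24 tilt [-0.001  0.    -1.   ] j [-0.6   0.01  0.62  2.04 -0.01  1.09  1.39]
shift cm [ 0.21 -0.01  2.27] turn z -0.46
[([181.34, 155.12], 470), ([263.95, 195.83], 294), ([281.52, 218.11], 336), ([234.94, 228.32], 762)]
```

View pics/c5.png

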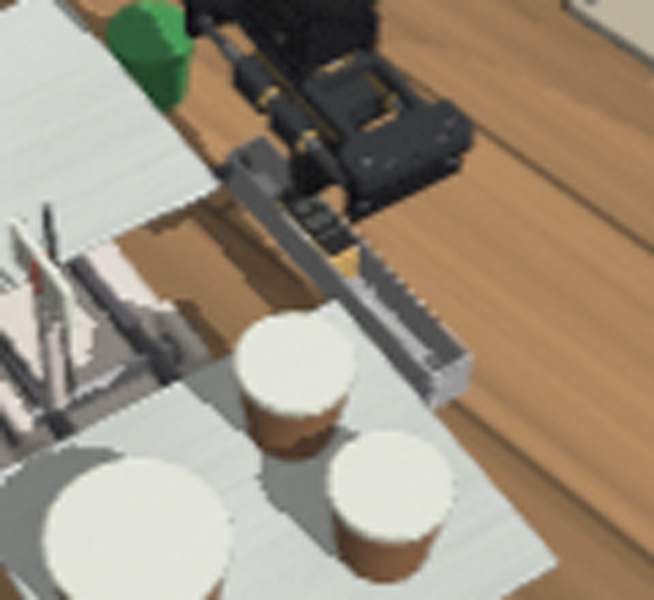

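Both small cups stand upright on the left plate. The finger is over the pad, at about (322,220) in the crop. I'll approach slowly and watch the force.

```bash
python3 -m pendant '[[[0.2,0,1],[0,0,-0.4],0],[[0,0,1],[0,0,0],0],[[0,0,0.3],[0,0,0],0],[[0,0,0],[0,0,0],0],[[0,0,0],[0,0,0],0]]'; python3 -m pendant '[[[0,0,0.1],[0,0,0],0],[[0,0,0.1],[0,0,0],0],[[0,0,0.1],[0,0,0],0],[[0,0,0],[0,0,0],0]]'; python3 -m pendant '[[[0,0,0.1],[0,0,0],0],[[0,0,0.1],[0,0,0],0],[[0,0,0],[0,0,0],0]]'
```

```text
clock: 11.2
position: [448.0, -48.9, 123.6]
tcp_rot: [0.099, 0.995, -0.0, -0.0]
contact_force: [-0.6, 0.3, 0.5]
width: 0.8
gripper_force: 0.0
clock: 11.6
position: [447.9, -48.9, 120.4]
tcp_rot: [0.099, 0.995, 0.0, -0.0]
contact_force: [1.0, 0.4, -0.4]
width: 0.5
gripper_force: 0.0
clock: 11.9
position: [448.0, -48.8, 118.5]
tcp_rot: [0.099, 0.995, 0.0, 0.0]
contact_force: [-0.1, -0.2, -0.0]
width: 0.5
gripper_force: 0.2
```

```bash
python3 -m pendant '[[[0,0,0.05],[0,0,0],0],[[0,0,0],[0,0,0],0]]'; python3 -m pendant '[[[0,0,0.05],[0,0,0],0],[[0,0,0],[0,0,0],0]]';python3 -m pendant '[[[0,0,0.05],[0,0,0],0],[[0,0,0],[0,0,0],0]]' | grep -E "pos|contact"
```

```text
clock: 12.1
position: [448.0, -48.8, 118.1]
tcp_rot: [0.099, 0.995, 0.0, 0.0]
contact_force: [-1.0, 0.4, 3.0]
width: 0.3
gripper_force: 1.1
clock: 12.3
position: [448.0, -48.9, 117.7]
tcp_rot: [0.099, 0.995, 0.0, 0.0]
contact_force: [-1.6, 0.3, 4.9]
width: 0.2
gripper_force: 2.4
position: [448.0, -48.8, 117.3]
contact_force: [-3.4, -0.0, 7.3]
```

Contact was at about z 118.3, close to the predicted height. I'll ease off slightly and drag, letting z rise with the tilted bar.

```bash
python3 -m pendant '[[[0,0.1,-0.03],[0,0,0],0],[[0,0.2,-0.01],[0,0,0],0],[[0,0.2,-0.01],[0,0,0],0]]' | grep -E "pos|contact"; python3 -m pendant '[[[0,0.2,-0.01],[0,0,0],0],[[0,0.2,-0.01],[0,0,0],0]]'  | grep -E "pos|contact"; python3 -m pendant '[[[0,0.2,-0.01],[0,0,0],0],[[0,0.2,-0.01],[0,0,0],0]]' | grep -E "pos|contact"
```

```text
position: [448.9, -44.6, 117.7]
contact_force: [-2.1, -2.9, 5.8]
position: [449.7, -40.6, 117.9]
contact_force: [-1.5, -2.1, 6.2]
position: [450.5, -36.7, 118.1]
contact_force: [-1.6, -2.5, 6.0]
```

```bash
python3 -m pendant '[[[0,0.2,-0.01],[0,0,0],0],[[0,0.2,-0.01],[0,0,0],0],[[0,0.2,-0.01],[0,0,0],0]]' | grep -E "pos|contact"; python3 -m pendant '[[[0,0.2,-0.01],[0,0,0],0],[[0,0.2,-0.01],[0,0,0],0],[[0,0.2,-0.01],[0,0,0],0]]'  | grep -E "pos|contact"; python3 -m pendant '[[[0,0,-0.2],[0,0,0],0],[[0,0,-1],[0,0,0],0],[[0,0,-1],[0,0,0],0],[[0,0,0],[0,0,0],0],[[0,0,0],[0,0,0],0]]' | grep -E "pos|contact"
python3 -m pendant '[[[0,0,0],[0,0,0],0],[[0,0,0],[0,0,0],0],[[0,0,0],[0,0,0],0],[[0,0,0],[0,0,0],0],[[0,0,0],[0,0,0],0]]' | grep -E "clo|pos"
python3 - <<'E'
from h import *
im=r.capture("scene");print(lid(im,(140,110,330,280)))
E
```

```text
position: [451.7, -30.8, 118.4]
contact_force: [-2.8, -2.0, 6.1]
position: [452.9, -24.9, 118.8]
contact_force: [-2.5, -1.1, 7.2]
position: [453.1, -24.2, 140.9]
contact_force: [0.8, 0.8, -1.0]
clock: 14.8
position: [452.8, -24.4, 140.4]
[([180.92, 153.35], 472), ([263.92, 197.58], 288), ([281.26, 219.79], 329), ([235.07, 229.91], 761)]
```

After lifting off, the left lids are down about 1.7 px (8.5 mm) from the top stop, which is close to level. I'll back off, let it settle and quantify.

```bash
python3 -m pendant '[[[0,0,-3],[0,0,0],0],[[0,0,-5],[0,0,0],0],[[0,0,-5],[0,0,0],0],[[0,0,0],[0,0,0],0],[[0,0,0],[0,0,0],0]]' | grep -E "pos|contact"
python3 -m pendant '[[[0,0,0],[0,0,0],0],[[0,0,0],[0,0,0],0],[[0,0,0],[0,0,0],0],[[0,0,0],[0,0,0],0],[[0,0,0],[0,0,0],0]]' | grep -E "clo|pos"
python3 - <<'E'
from h import *
ims=[r.capture("scene") for _ in range(4)]
L=[[b[0] for b in lid(im,(140,110,330,280))] for im in ims];[print(l) for l in L]
ref={"new":(263.95,195.84,593,70,207,1),"cupL":(281.54,218.12,612,156,207,1),"bigL":(234.95,228.32,723,94,209,1),"bigR":(181.33,155.1,659,-222,191,-1)}
for k,(u,v,x,y,z,s) in ref.items():
    g=(proj("scene",[x,y,z-9*s])-proj("scene",[x,y,z]))[1]/9
    m=np.mean([min(l,key=lambda p:np.hypot(p[0]-u,p[1]-v))[1] for l in L])
    dz=(m-v)/g; print(k,"sank mm",round(dz*s,2),"-> tilt",round((s*9-dz)/160*s,4))
cv2.imwrite("pics/c6.png",cv2.resize(ims[-1][110:260,140:330,::-1],(760,600),interpolation=cv2.INTER_CUBIC))
E
```

```text
position: [453.4, -24.3, 271.3]
contact_force: [0.0, -0.5, -0.2]
clock: 15.85
position: [452.8, -24.4, 270.3]
[[180.86, 153.44], [263.93, 197.56], [281.43, 219.86], [235.1, 229.87]]
[[180.87, 153.41], [263.93, 197.56], [281.42, 219.82], [235.07, 229.88]]
[[180.78, 153.47], [263.93, 197.56], [281.42, 219.82], [235.07, 229.88]]
[[180.77, 153.44], [263.93, 197.56], [281.37, 219.83], [235.07, 229.87]]
new sank mm 8.14 -> tilt 0.0054
cupL sank mm 8.46 -> tilt 0.0034
bigL sank mm 7.83 -> tilt 0.0073
bigR sank mm -7.51 -> tilt 0.1032
```

View pics/c6.png

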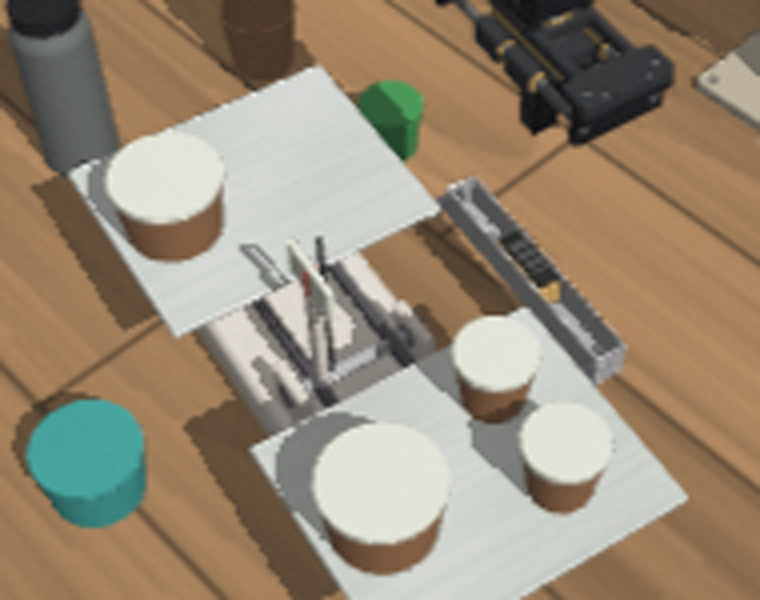

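All is upright, settled and steady over four frames. The lids give tilts of 0.003 to 0.009 rad; the printed 0.103 for the right tub is a sign slip in my script, and its value is (9-7.5)/160 = 0.009. That is well inside 0.017, so I'm handing it in.

```bash
python3 -c "
from bench import r
print(r.finish_job())"
```

```text
the job is handed in; nothing more can be done
None
```

I moved the right (heavy) plate's cup onto the left plate beside the other small cup and dragged the poise about 24 mm left; before hand-in the beam was at rest and level to roughly 0.006 rad with nothing touching the scale, but the hand-in returned no verdict.

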